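Raise the hand rest: undo the left-hand lock nut and re-index the plunger

TASK

Raise the sliding head of the decorating hand rest by two holes on its sloping rail. Its hexagonal lock nut has a left-hand thread, so undo it clockwise (the usual loosening direction only jams it) until the lock is clear of the rail; then pull the spring plunger out, slide the head two holes up, and let the plunger drop fully home in that hole. Leave the nut undone and do not disturb the other things on the table.

Things in the scene. Friction and masses are not known exactly. Their poses are not given: they have to be found in the camera images.
- rest_stand: The hand rest's fixed stand: dark steel foot 160 x 130 mm, two posts, and an aluminium rail 270 mm long, 38 mm wide, sloping 32 degrees from the horizontal, with a row of holes 30 mm apart. Origin: on the table under the rail's middle, whose upper face is 105 mm above it; x: the horizontal direction in which the rail rises; z up.
- head_top (a point): Point on the upper face of the grey sliding head (128 mm long, 55 mm wide, face 19 mm over the rail), midway between plunger (45 mm down the slope) and lock nut (45 mm up). x points up along the rail, z outward, square to the rail and parallel to both controls' axes: it leans back 32 degrees from vertical, so the tool must too. Moves with the head.
- board (a point): Middle of the top of the wooden rest board (42 mm along the rail, 170 mm wide across it) at the head's upper end, 85 mm up the slope from the nut; its top is 2 mm lower than the head's upper face. Axes as head_top. It moves with the head.
- nut_grip (a point): Grip point of the black hexagonal lock nut on its axis: 34 mm across flats, 39 mm over corners, 22 mm tall, the point 2 mm above mid-height and 18 mm over the head's face when tight. z: its axis, outward. x: normal of one pair of flats; the other pairs lie 60 degrees either way. It rises 1.3 mm per rad undone.
- lock_nut (a joint): Turn of the nut, rad, growing clockwise as seen looking down on it: left-hand thread, clockwise undoes. Starts tight, at -0.05 to 0.15. Its toothed screw is clear of the rail from 2.2 on; stop at 3.3. Anticlockwise it only jams. Friction 0.12 N m. Needs regrasping, about 1.2 to 1.5 rad a grasp.
- plunger_grip (a point): Centre of the spring plunger's round black pull knob, 30 mm diameter, 22 mm tall, about at mid-height (27 mm over the head's face when home; 10 mm of free space under the knob round its 12 mm stem). z: its axis, outward.
- plunger (a joint): How far the plunger is pulled out along its axis, m: 0 home in a hole, 0.010 at its stop; out of the hole from 0.0055 on. Spring 5 N at 0, 9 N at 0.010; let go, it springs back. Let go between holes, it rides on the rail at about 0.0055 and drops in when the head comes within about 1.5 mm of a hole.
- rest_head (a joint): Position of the sliding head up the rail, in m: 0 at the hole where it starts, holes every 0.030, so two holes up is 0.060; upper stop at 0.094. Slides with 3.5 N of friction, stays where it is left. The nut and the plunger move with it.
- paint_jar: Small paint jar with a white lid, 40 mm diameter, 45 mm tall; bystander, leave alone. Origin: centre of its underside.
- glaze_jar: Small jar with a white lid, 43 mm diameter, 49 mm tall; bystander, leave alone. Origin: centre of its underside.
- eraser: Eraser 22 x 52 x 12 mm; bystander, leave alone. Origin: centre of its underside.
- kidney: Kidney-shaped scraper 44 x 90 x 6 mm; bystander, leave alone. Origin: centre of its underside.
- test_tile: Glaze test tile 50 x 50 x 9 mm; bystander, leave alone. Origin: centre of its underside.

How it is judged:
By the outcome, as a careful person would: the job done as asked, in the order asked, and still so for the second after the job is handed in, with the robot touching nothing.
It also fails if it takes over 67 s, if anything falls off the work surface, if the arm or the gripper's body presses on something with over 40 N, if the wrist force passes 120 N, or if a joint passes its speed limit or range.

ROBOT

A 6-joint arm with a two-finger parallel gripper is mounted at the origin on a cart in front of the work surface, level with it; the furniture and walls round the work are solid. World frame = base frame: x ahead of the robot, y to its left, z up, the work surface at z = 0. Lengths are in m, angles in rad, forces in N, time in s.
With the tool pointing down it reaches from about 0.375 to 0.9 m from the base axis. Payload 3.1 kg.
Tool frame: the origin (TCP) lies between the finger pads; the fingertips stand 11 mm ahead of it and the grasp point (between the pads) lies 8 mm behind it (env.tcp_to_tips is the z of the fingertips in the tool frame, in m); z points along the fingers, y is the line along which they close (so a half turn about z gives the same grasp; the last joint's range is limited). The gripper opens to 85 mm and grips with 20 to 120 N. Pads are 22 mm wide; open, the fingers measure 114 mm over their backs; the gripper's body (76 mm by 85 mm) begins 54 mm behind the grasp point. The pads swing forward as they close: fully open they stand 13 mm farther back than shut.
Start: joints at [-0.178, 0.527, 1.433, -0, 1.181, -0.178], TCP at [0.625, 0, 0.242] pointing down, gripper open.
Joint ranges: [-3.08, 3.08], [-0.75, 2.2], [0.22, 2.44], [-1.43, 4.57], [0, 2.65], [-2.85, 2.85]. Speed limits (rad/s): [2.79, 2.79, 3.14, 3.14, 3.14, 3.14].

INTERFACE

Orientations are given as a 3x3 rotation matrix whose columns are the frame's x, y, z axes.
In Python, from station import env, optics, ticket gives the robot as it stands (env), with the cameras (optics) and the job (ticket).
- The arm moves only by the shell command python3 drive.py FILE [FORCE], which reads ROWS from the file FILE. ROWS is a JSON list of rows, 1 to 5 of them, each an object with the fields r (a list: a rotation vector rx, ry, rz in fractions of the full range, 1 being 2 pi rad), xyz (a list: dx, dy, dz in parts of the range, where 1.0 means 500 mm), finger_gap (the finger opening in m); a field left out counts as zero (the opening has to be given); each row shifts and turns the commanded pose from where the row before left it, along the tool's axes as they then stand; what a row does not reach is not made up. A row lasts 1/12 s, in which the tool goes at most 0.0417 m and 0.125 rad, less where a joint would pass 70% of its speed; a pose out of reach is approached as far as the arm can. The fingers move at their own pace and stop on an object; FORCE is the grip in N (left out, the last holds). Time passes only in rows, so rows that do not move let the fingers close. It prints the time, the measured TCP pose, the force, the opening and the grip force at its end. No shift or turn number may pass 1 either way. Input that does not fit is refused with a message, and nothing moves.
- env.get_state(): the state, without advancing time (a new reading comes with each control period).
- optics.capture(name): name is "scene" or "side" or "wrist"; returns the picture (384x512x3 uint8, red, green, blue); there is no depth.
- optics.camera_info(name): a dict with "mtx" (3x3 intrinsics, pixels), "extrinsics" (4x4, takes a point from camera to world coordinates); the wrist camera has in their place "hand_eye" (4x4, takes a point from camera to tool coordinates, whose origin is the TCP and whose axes are the flange's). Camera axes: x right, y down, z forward; pixel columns grow to the right and rows downward; lengths in m; the calibration is good to about 2 mm. A picture is of the moment at which its call begins: read the wrist's pose just before it. camera_info takes no time and is no camera call.
- ticket.close_job(): hands the job in; it is judged then, once.
The state is a dict: "t": time; "qpos": joint angles; "qvel": joint speeds; "tau": joint torques, N m; "ee_pos": TCP position; "ee_rot": TCP orientation; "wrist_force": force on the tool from outside, world axes, zero at the start; "ft_torque": the same for the moment, N m; "gripper_width": finger opening in m; "finger_force": force on a finger pad.
Only numpy, scipy, OpenCV 4.12 (cv2) and the standard library are available. Lean on these libraries where they do the work, as an engineer would, in place of code of your own. Each camera call takes 0.05 s, during which the arm holds its last target. There are 200 camera calls.

## Working session

There is one attempt and no reset: what is moved stays moved. The work goes in short steps, Python scripts to look and compute and a shell command to move; the robot and the scene stay as the last step left them, time stands still between calls to the robot, and variables do not carry over. Pictures are saved under pics/ and viewed, at most 10 in all, crops included, and the job is handed in when it is done.

```bash
ls; mkdir -p pics; python3 - <<'E'
from station import env, optics, ticket
import cv2,numpy as np
s=env.get_state();print(s['t'],s['ee_pos'])
ims=[optics.capture(n)[:,:,::-1] for n in("scene","side","wrist")]
for n,i in zip(("scene","side","wrist"),ims): cv2.imwrite(f'pics/{n}0.png',i)
for n in("scene","side"):
  c=optics.camera_info(n);print(n,np.round(c['mtx'],1).tolist(),np.round(c['extrinsics'],3).tolist())
print(np.round(optics.camera_info('wrist')['hand_eye'],3).tolist())
cv2.imwrite('pics/ss0.png',cv2.resize(np.hstack(ims[:2]),None,fx=.78,fy=.78))
E
```

```text
drive.py
pics
station.py
0.0 [6.24296041e-01 1.37873820e-04 2.41334542e-01]
scene [[348.4, 0.0, 261.1], [0.0, 348.4, 187.7], [0.0, 0.0, 1.0]] [[0.792, -0.259, 0.553, 0.073], [-0.61, -0.371, 0.7, -0.506], [0.024, -0.892, -0.452, 0.513], [0.0, 0.0, 0.0, 1.0]]
side [[429.8, 0.0, 248.6], [0.0, 429.8, 190.8], [0.0, 0.0, 1.0]] [[0.885, -0.318, 0.339, 0.276], [-0.465, -0.596, 0.655, -0.472], [-0.007, -0.738, -0.675, 0.687], [0.0, 0.0, 0.0, 1.0]]
[[0.0, -0.947, -0.321, 0.082], [1.0, 0.0, -0.001, -0.0], [0.001, -0.321, 0.947, -0.132], [0.0, 0.0, 0.0, 1.0]]
```

View pics/scene0.png

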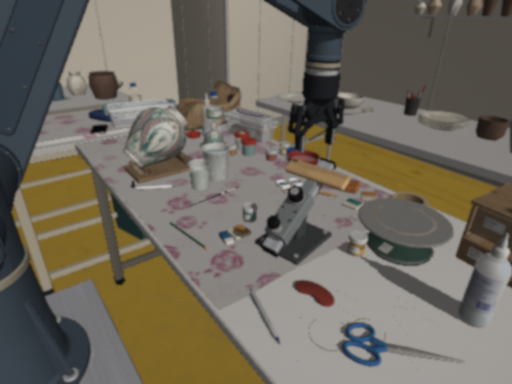

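View pics/side0.png

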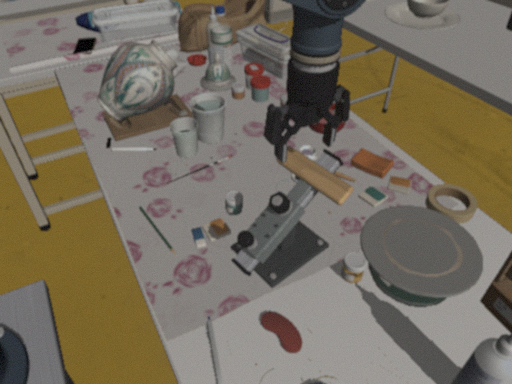

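View pics/wrist0.png

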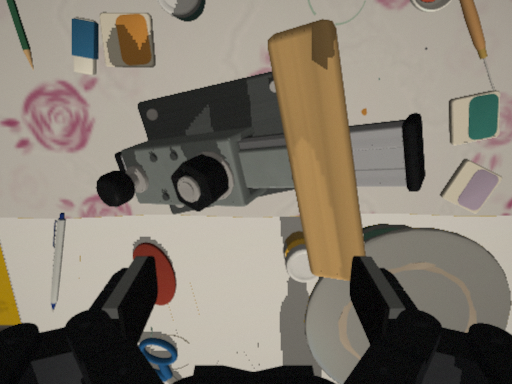

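The wrist view shows the knob at about (116,188), the nut at (202,181) and the board around (320,150). In the side view the knob is at about (242,240) and the nut at (279,202). In the scene view the knob is at about (272,242) and the nut at (297,192). Next I'll measure the dark blobs.

```bash
cat > h.py <<'E'
from station import env, optics, ticket
import cv2,numpy as np
def cam(n,s=None):
    c=optics.camera_info(n)
    if n!='wrist': return c['mtx'],c['extrinsics']
    T=np.eye(4);T[:3,:3]=s['ee_rot'];T[:3,3]=s['ee_pos'];return c['mtx'],T@c['hand_eye']
def ray(K,E,uv):
    d=E[:3,:3]@np.linalg.inv(K)@[*uv,1];return E[:3,3],d/np.linalg.norm(d)
def tri(rs):
    A=0;b=0
    for o,d in rs: P=np.eye(3)-np.outer(d,d);A=A+P;b=b+P@o
    x=np.linalg.solve(A,b);return x,[np.linalg.norm((np.eye(3)-np.outer(d,d))@(x-o))*1e3 for o,d in rs]
def proj(K,E,p):
    q=K@(np.linalg.inv(E)@[*p,1])[:3];return q[:2]/q[2]
E
python3 - <<'E'
from h import *
out=[]
for n,c,w,h in(('scene',(288,220),70,70),('side',(265,220),70,70),('wrist',(165,185),140,140)):
    i=cv2.imread(f'pics/{n}0.png');x0,y0=c[0]-w//2,c[1]-h//2;r=i[y0:y0+h,x0:x0+w]
    g=r.max(2);m=(g<38).astype(np.uint8)
    k,l,st,ce=cv2.connectedComponentsWithStats(m)
    print(n,[(st[j].tolist(),np.round(ce[j]+[x0,y0],1).tolist()) for j in range(1,k) if st[j,4]>25],x0,y0)
    out.append(cv2.resize(r,(266,266),interpolation=cv2.INTER_CUBIC))
cv2.imwrite('pics/crops.png',np.hstack(out))
E
```

```text
scene [([36, 4, 13, 13, 90], [295.6, 196.9]), ([15, 31, 11, 13, 110], [272.9, 222.2]), ([4, 55, 19, 15, 56], [265.1, 247.4])] 253 185
side [([40, 11, 19, 17, 83], [281.3, 206.4]), ([8, 47, 15, 15, 100], [244.7, 238.8])] 230 185
wrist [([46, 0, 54, 25, 822], [166.5, 125.6]), ([115, 0, 25, 16, 265], [222.4, 121.6]), ([2, 37, 37, 54, 1105], [115.5, 185.7]), ([77, 39, 56, 57, 1722], [203.1, 179.3])] 95 115
```

View pics/crops.png

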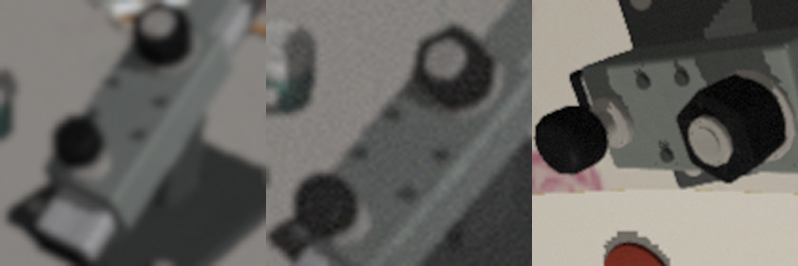

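The crops show the knob and nut clearly. In full-frame pixels, the knob is at scene (273.5,222.6), side (246,239.2) and wrist (115,188.5). The nut is at scene (296,195), side (279.3,203) and wrist (200.5,182).

```bash
python3 - <<'E'
from h import *
s=env.get_state();print(s['ee_rot'].round(3).tolist())
P={}
for nm,px in(('knob',((273.5,222.6),(246,239.2),(115,188.5))),('nut',((296,195),(279.3,203),(200.5,182)))):
    p,r=tri([ray(*cam(n,s),u) for n,u in zip(('scene','side','wrist'),px)]);P[nm]=p;print(nm,p.round(4),np.round(r,1))
v=P['nut']-P['knob'];print(np.linalg.norm(v),v,np.degrees(np.arctan2(v[2],np.hypot(*v[:2]))),'yaw',np.degrees(np.arctan2(v[1],v[0])))
E
```

```text
[[0.0, 1.0, -0.002], [1.0, -0.0, 0.0], [0.0, -0.002, -1.0]]
knob [ 0.5048 -0.0102  0.0952] [2.1 2.9 1. ]
nut [0.5851 0.0079 0.133 ] [2.1 2.4 0.8]
0.090615898814095 [0.08031297 0.01813378 0.03784488] 24.68571629636181 yaw 12.72340026013927
```

```bash
cat >> h.py <<'E'
from scipy.spatial.transform import Rotation as Ro
S=np.radians(32)
def frame(psi):
    c,s=np.cos(psi),np.sin(psi);u=np.array([np.cos(S)*c,np.cos(S)*s,np.sin(S)]);n=np.array([-np.sin(S)*c,-np.sin(S)*s,np.cos(S)])
    return u,np.cross(n,u),n
def tool(psi,a=0):  # a: turn of tool about its z from y=u
    u,l,n=frame(psi);return np.column_stack([l,u,-n])@Ro.from_euler('z',a).as_matrix()
def delta(R,p,s=None):  # rotate first, then translate in new axes
    s=s or env.get_state();print('rot',Ro.from_matrix(s['ee_rot'].T@R).as_rotvec().round(4),'then d',(R.T@(p-s['ee_pos'])).round(4),'q',s['qpos'].round(2))
E
python3 - <<'E'
from h import *
psi=np.radians(12.7);u,l,n=frame(psi);nut=np.array([.5851,.0079,.133]);kn=np.array([.5048,-.0102,.0952])
print('yaw/slope consistency',(nut-kn)@np.c_[u,l,n])
delta(tool(psi),(nut+kn)/2+.12*n); print(env.tcp_to_tips)
E
```

```text
yaw/slope consistency [ 8.98377221e-02  3.52503589e-06 -1.15638955e-02]
rot [-0.5578  0.0614 -0.216 ] then d [ 0.0162 -0.1336 -0.0532] q [-0.18  0.53  1.43  0.    1.18 -0.18]
0.011
```

The manual's scale: shifts go in shares of 500 mm and turns go in shares of 2 pi rad. Converting my numbers, -0.1116 rad is -0.0178.

```bash
echo '[{"r":[-0.0178,0.002,-0.0069],"finger_gap":0.05},{"r":[-0.0178,0.002,-0.0069],"finger_gap":0.05},{"r":[-0.0178,0.002,-0.0069],"finger_gap":0.05},{"r":[-0.0178,0.002,-0.0069],"finger_gap":0.05},{"r":[-0.0178,0.002,-0.0069],"finger_gap":0.05}]' > m.json && python3 drive.py m.json 60
echo '[{"xyz":[0.008,-0.0668,-0.0266],"finger_gap":0.05},{"xyz":[0.008,-0.0668,-0.0266],"finger_gap":0.05},{"xyz":[0.008,-0.0668,-0.0266],"finger_gap":0.05},{"xyz":[0.008,-0.0668,-0.0266],"finger_gap":0.05},{"finger_gap":0.05}]' > m.json && python3 drive.py m.json
python3 - <<'E'
from h import *
psi=np.radians(12.7);u,l,n=frame(psi);nut=np.array([.5851,.0079,.133]);kn=np.array([.5048,-.0102,.0952])
s=env.get_state();delta(tool(psi),(nut+kn)/2+.12*n,s)
im=optics.capture('wrist')[:,:,::-1].copy();cv2.imwrite('pics/w1.png',im);np.savez('w1.npz',**s)
for p in(nut,kn): print(proj(*cam('wrist',s),p))
E
```

```text
t: 0.57
ee_pos: [0.6236, 0.0026, 0.2417]
ee_rot: [[-0.208, 0.854, 0.477], [0.978, 0.176, 0.111], [0.011, 0.49, -0.872]]
wrist_force: [-0.2, 1.1, -0.5]
gripper_width: 0.05
finger_force: 0.0
t: 0.98
ee_pos: [0.4739, -0.008, 0.2206]
ee_rot: [[-0.207, 0.861, 0.465], [0.978, 0.172, 0.116], [0.02, 0.479, -0.877]]
wrist_force: [-0.7, 0.7, -1.2]
gripper_width: 0.0498
finger_force: 0.0
rot [-0.0583 -0.0107 -0.0218] then d [-0.009   0.0037  0.0078] q [-0.45  0.27  2.16  0.8   0.44 -1.34]
[322.06204911 193.39954857]
[211.34782904 198.13399252]
```

View pics/w1.png

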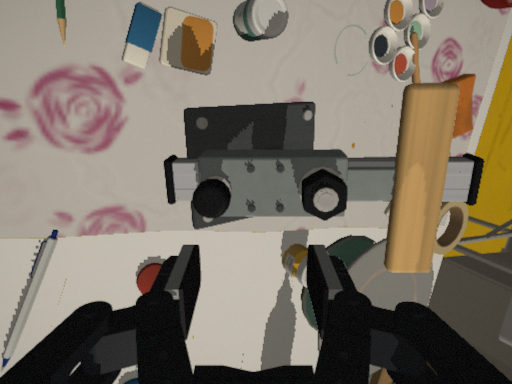

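The knob is at about (211,197), the nut at (324,193), and the rail lies almost horizontal in the picture. Both match the projections to within 3 px. Next I'll measure the rail yaw and the hexagon's angle.

```bash
cat > m1.py <<'E'
from h import *
s=dict(np.load('w1.npz'));K,E=cam('wrist',s);im=cv2.imread('pics/w1.png')
psi=np.radians(12.7);u,l,n=frame(psi);nut=np.array([.5851,.0079,.133]);kn=np.array([.5048,-.0102,.0952])
def hit(uv,c,n=n):
    o,d=ray(K,E,uv);return o+d*((c-o)@n)/(d@n)
# head/rail edges: strongest vertical gradient near given rows
g=cv2.GaussianBlur(im,(0,0),1).astype(float).sum(2)
for nm,xs,y0,y1,h in(('head top',range(235,300,4),146,158,-.019),('head bot',range(240,296,4),205,223,-.019)):
    col=np.abs(np.diff(g[y0:y1],axis=0));pts=[(x,y0+.5+np.argmax(col[:,x])) for x in xs]
    Q=np.array([hit(p,nut-.018*n) for p in pts]);
    k=np.polyfit((Q-nut)@u,(Q-nut)@l,1);print(nm,[p[1] for p in pts],'angle',np.degrees(np.arctan(k[0])),'off',k[1]*1e3)
for nm,c,b,top in(('knob',kn,(185,170,240,225),.011),('nut',nut,(295,160,355,226),.009)):
    r=im[b[1]:b[3],b[0]:b[2]];m=(r.max(2)<45).astype(np.uint8);k,L,st,ce=cv2.connectedComponentsWithStats(m)
    j=1+np.argmax(st[1:,4]);ct,_=cv2.findContours((L==j).astype(np.uint8),cv2.RETR_EXTERNAL,cv2.CHAIN_APPROX_NONE)
    ct=max(ct,key=len)[:,0]+[b[0],b[1]];hu=cv2.convexHull(ct)
    (x,y),rad=cv2.minEnclosingCircle(hu);print(nm,'circ',x,y,rad,'bbox',cv2.boundingRect(hu))
    Q=np.array([hit(p+0.,c+top*n) for p in hu[:,0]])-c;q=np.c_[Q@u,Q@l]*1e3
    print(q.round(1).tolist())
E
python3 m1.py; python3 -c "
import cv2;i=cv2.imread('pics/w1.png')[140:230,180:370];cv2.imwrite('pics/w1c.png',cv2.resize(cv2.convertScaleAbs(i,alpha=2.5),None,fx=4.2,fy=4.2,interpolation=2))"
```

```text
head top [np.float64(156.5), np.float64(156.5), np.float64(156.5), np.float64(156.5), np.float64(156.5), np.float64(156.5), np.float64(156.5), np.float64(156.5), np.float64(156.5), np.float64(156.5), np.float64(156.5), np.float64(156.5), np.float64(156.5), np.float64(156.5), np.float64(156.5), np.float64(156.5), np.float64(156.5)] angle -0.4769799968928625 off 26.941682909815857
head bot [np.float64(219.5), np.float64(218.5), np.float64(217.5), np.float64(211.5), np.float64(215.5), np.float64(216.5), np.float64(215.5), np.float64(215.5), np.float64(215.5), np.float64(215.5), np.float64(215.5), np.float64(215.5), np.float64(215.5), np.float64(215.5)] angle 2.8673311221909397 off -25.20762656398984
knob circ 208.18182373046875 200.81817626953125 23.602354049682617 bbox (191, 179, 40, 40)
[[7.4, 19.2], [10.4, 17.6], [15.5, 12.1], [16.8, 6.4], [16.7, 4.8], [14.9, -1.8], [14.0, -3.4], [12.3, -5.9], [9.0, -9.3], [6.6, -11.0], [4.9, -11.8], [-14.2, -12.7], [-14.3, -3.5], [-14.0, 0.7], [-12.0, 6.4], [-11.0, 8.9], [-5.8, 16.1], [-5.0, 16.9], [-0.2, 19.3]]
nut circ 323.5287780761719 194.04554748535156 25.172983169555664 bbox (302, 169, 45, 51)
[[-1.4, 23.0], [8.0, 18.1], [12.0, 15.7], [13.6, 14.1], [17.0, 9.1], [17.7, -0.8], [17.3, -8.5], [15.9, -11.1], [2.0, -19.0], [0.3, -19.0], [-14.4, -11.1], [-15.2, -10.3], [-16.1, -7.7], [-17.0, -3.4], [-17.4, 13.4], [-15.1, 15.8], [-10.5, 19.0], [-3.0, 23.0]]
```

View pics/w1c.png

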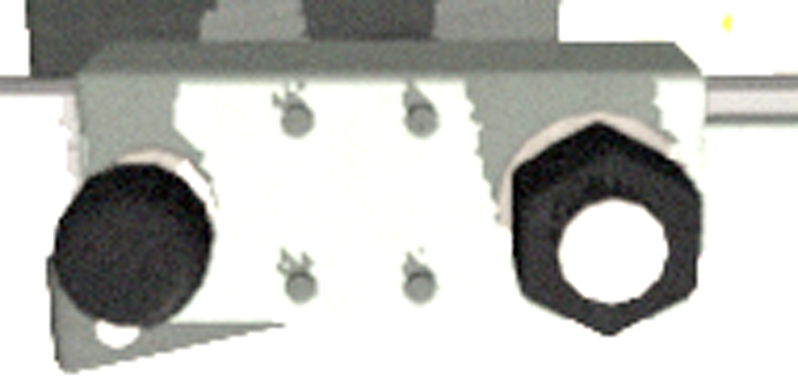

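The flats of the hexagon are normal to the rail direction within about 1°, so closing along the rail (a=0) grips them. The nut centre agrees to about 1 mm. Next I'll correct the tilt and go above the nut.

```bash
cat > go.py <<'E'
import sys
from h import *
psi=np.radians(12.4);u,l,n=frame(psi);nut=np.array([.5851,.0079,.133])+.0006*l+.0003*u;kn=np.array([.5048,-.0102,.0952])+.001*u+.001*l
# usage: go.py nut|kn up(m of TCP over point) a slide
p={'nut':nut,'kn':kn}[sys.argv[1]]+float(sys.argv[2])*n+(float(sys.argv[4]) if len(sys.argv)>4 else 0)*u
delta(tool(psi,float(sys.argv[3])),p)
E
python3 go.py nut .045 0
```

```text
rot [-0.0539 -0.0093 -0.0171] then d [-0.0052  0.0451  0.0879] q [-0.45  0.27  2.15  0.8   0.44 -1.34]
```

To row units: 0.0293 m is 0.0586, 0.0151 m is 0.0302, -0.0539 rad is -0.0086.

```bash
echo '[{"r":[-0.0086,-0.0015,-0.0027],"finger_gap":0.05},{"finger_gap":0.05},{"xyz":[-0.0034,0.03,0.0586],"finger_gap":0.05},{"xyz":[-0.0034,0.03,0.0586],"finger_gap":0.05},{"xyz":[-0.0036,0.0302,0.0586],"finger_gap":0.05}]' > m.json && python3 drive.py m.json
echo '[{"finger_gap":0.05},{"finger_gap":0.05}]' > m.json && python3 drive.py m.json ; python3 go.py nut -.005 0
```

```text
t: 1.45
ee_pos: [0.5689, 0.0024, 0.1722]
ee_rot: [[-0.214, 0.831, 0.514], [0.977, 0.182, 0.113], [0.0, 0.526, -0.85]]
wrist_force: [0.6, -0.6, 1.3]
gripper_width: 0.0501
finger_force: 0.0
t: 1.62
ee_pos: [0.5683, 0.003, 0.1712]
ee_rot: [[-0.217, 0.832, 0.511], [0.976, 0.184, 0.115], [0.002, 0.524, -0.852]]
wrist_force: [-0.5, 0.4, 0.4]
gripper_width: 0.0496
finger_force: 0.0
rot [-0.0068 -0.0025  0.0008] then d [ 0.0018 -0.0051  0.0466] q [-0.34  0.47  2.03  1.08  0.32 -1.55]
```

To row units: 0.02 m is 0.04, 0.01 m is 0.02, -0.0068 rad is -0.0011.

```bash
echo '[{"r":[-0.0011,-0.0004,0.0001],"xyz":[0.0036,-0.0102,0.012],"finger_gap":0.05},{"xyz":[0,0,0.04],"finger_gap":0.05},{"xyz":[0,0,0.02],"finger_gap":0.05},{"finger_gap":0.05}]' > m.json && python3 drive.py m.json
python3 go.py nut -.005 0
python3 - <<'E'
from h import *
s=env.get_state();im=optics.capture('wrist')[:,:,::-1];cv2.imwrite('pics/w2.png',im)
E
```

```text
t: 1.95
ee_pos: [0.5805, 0.0077, 0.1384]
ee_rot: [[-0.213, 0.829, 0.517], [0.977, 0.181, 0.113], [0.0, 0.53, -0.848]]
wrist_force: [-0.6, 0.2, -0.4]
gripper_width: 0.0501
finger_force: 0.0
rot [-0.0003  0.0005 -0.0016] then d [-0.0002  0.0013  0.012 ] q [-0.32  0.56  2.03  1.36  0.28 -1.81]
```

View pics/w2.png

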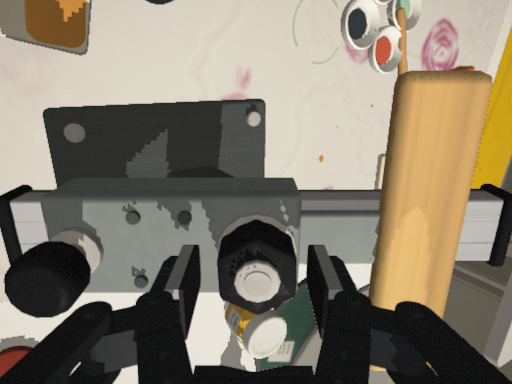

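The nut at (257,275) sits midway between the fingers, with its flats parallel to the pads. Next I'll go down and grip it.

To row units: 0.008 m is 0.016, 0.004 m is 0.008.

```bash
echo '[{"xyz":[0,0.0026,0.016],"finger_gap":0.05},{"xyz":[0,0,0.008],"finger_gap":0.05},{"finger_gap":0.04},{"finger_gap":0.02},{"finger_gap":0.02}]' > m.json && python3 drive.py m.json 60
echo '[{"finger_gap":0.02},{"finger_gap":0.02}]' > m.json && python3 drive.py m.json ; python3 go.py nut -.005 0
```

```text
t: 2.42
ee_pos: [0.5872, 0.0089, 0.1305]
ee_rot: [[-0.213, 0.828, 0.519], [0.977, 0.181, 0.112], [-0.001, 0.531, -0.847]]
wrist_force: [-3.7, -0.7, 5.2]
gripper_width: 0.0352
finger_force: 59.1
t: 2.58
ee_pos: [0.5873, 0.0089, 0.1305]
ee_rot: [[-0.213, 0.828, 0.519], [0.977, 0.181, 0.112], [-0.001, 0.531, -0.847]]
wrist_force: [-3.5, -1.9, 6.0]
gripper_width: 0.035
finger_force: 59.4
rot [ 0.0014  0.0021 -0.0007] then d [ 0.0001 -0.0003  0.0017] q [-0.31  0.58  2.02  1.41  0.27 -1.86]
```

To row units: -0.0002 m is -0.0004, -0.0001 m is -0.0002, 0.1 rad is 0.0159.

```bash
echo '[{"r":[0,0,0.0159],"xyz":[0,0,-0.0004],"finger_gap":0.02},{"r":[0,0,0.0159],"xyz":[0,0,-0.0004],"finger_gap":0.02},{"r":[0,0,0.0159],"xyz":[0,0,-0.0002],"finger_gap":0.02},{"r":[0,0,0.0159],"xyz":[0,0,-0.0002],"finger_gap":0.02},{"r":[0,0,0.0159],"xyz":[0,0,-0.0002],"finger_gap":0.02}]' > m.json && python3 drive.py m.json 80; python3 go.py nut -.005 0;python3 -c "
from h import *;print(env.get_state()['ft_torque'])"
```

```text
t: 3.0
ee_pos: [0.5861, 0.0091, 0.1321]
ee_rot: [[0.212, 0.828, 0.519], [0.944, -0.312, 0.112], [0.255, 0.466, -0.847]]
wrist_force: [-11.5, -1.2, 14.9]
gripper_width: 0.0329
finger_force: 102.9
rot [ 0.0022  0.0015 -0.503 ] then d [-0.0004 -0.0002  0.0036] q [-0.31  0.57  2.02  1.41  0.27 -1.35]
[-0.62178581  0.54671235  0.16287769]
```

To row units: -0.0004 m is -0.0008, -0.0003 m is -0.0006, 0.1 rad is 0.0159.

```bash
echo '[{"r":[0,0,0.0159],"xyz":[0,0,-0.0008],"finger_gap":0.02},{"r":[0,0,0.0159],"xyz":[0,0,-0.0008],"finger_gap":0.02},{"r":[0,0,0.0159],"xyz":[0,0,-0.0006],"finger_gap":0.02},{"r":[0,0,0.0159],"xyz":[0,0,-0.0006],"finger_gap":0.02},{"r":[0,0,0.0159],"xyz":[0,0,-0.0006],"finger_gap":0.02}]' > m.json && python3 drive.py m.json 80; python3 go.py nut -.005 0;python3 -c "
from h import *;print(env.get_state()['ft_torque'])"
```

```text
t: 3.42
ee_pos: [0.5861, 0.0088, 0.1325]
ee_rot: [[0.583, 0.625, 0.519], [0.678, -0.726, 0.112], [0.447, 0.287, -0.847]]
wrist_force: [-1.3, 0.4, 2.1]
gripper_width: 0.0332
finger_force: 88.9
rot [ 2.1000e-03  1.0000e-03 -1.0036e+00] then d [-0.     -0.0005  0.0039] q [-0.31  0.57  2.02  1.4   0.27 -0.84]
[-0.20668941  0.2674407   0.18843699]
```

Force is back to about 2 N and joint 6 still has plenty of range, so I'll keep turning with the same grip.

To row units: -0.0002 m is -0.0004, -0.0001 m is -0.0002, 0.1 rad is 0.0159.

```bash
echo '[{"r":[0,0,0.0159],"xyz":[0,0,-0.0004],"finger_gap":0.02},{"r":[0,0,0.0159],"xyz":[0,0,-0.0002],"finger_gap":0.02},{"r":[0,0,0.0159],"xyz":[0,0,-0.0002],"finger_gap":0.02},{"r":[0,0,0.0159],"xyz":[0,0,-0.0002],"finger_gap":0.02},{"r":[0,0,0.0159],"xyz":[0,0,-0.0002],"finger_gap":0.02}]' > m.json && python3 drive.py m.json; python3 go.py nut -.005 0;python3 - <<'E'
from h import *;s=env.get_state();print(s['ft_torque'],s['ee_rot'].T@s['wrist_force'])
cv2.imwrite('pics/w3.png',optics.capture('wrist')[:,:,::-1])
E
```

```text
t: 3.83
ee_pos: [0.5861, 0.0084, 0.1326]
ee_rot: [[0.812, 0.268, 0.519], [0.246, -0.963, 0.112], [0.529, 0.037, -0.848]]
wrist_force: [-1.0, -1.2, 0.7]
gripper_width: 0.033
finger_force: 81.3
rot [ 2.5000e-03  1.1000e-03 -1.5043e+00] then d [ 0.0003 -0.0004  0.0041] q [-0.31  0.57  2.02  1.39  0.27 -0.34]
[-0.28792194  0.35102901  0.10376127] [-0.67938335  0.90262814 -1.26643626]
```

View pics/w3.png

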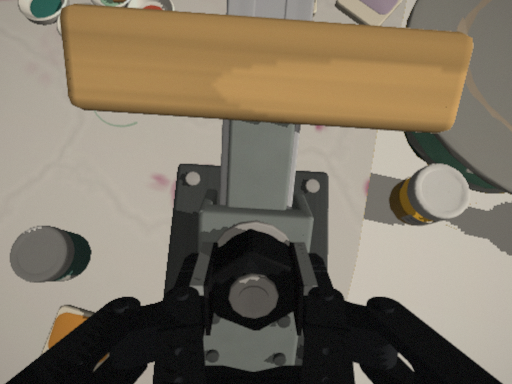

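The hexagon at (255,280) is still square between the pads, so the nut has followed. I'll carry on to about 2.7 rad.

To row units: -0.0002 m is -0.0004, -0.0001 m is -0.0002, 0.1 rad is 0.0159.

```bash
echo '[{"r":[0,0,0.0159],"xyz":[0,0,-0.0004],"finger_gap":0.02},{"r":[0,0,0.0159],"xyz":[0,0,-0.0002],"finger_gap":0.02},{"r":[0,0,0.0159],"xyz":[0,0,-0.0002],"finger_gap":0.02},{"r":[0,0,0.0159],"xyz":[0,0,-0.0002],"finger_gap":0.02},{"r":[0,0,0.0159],"xyz":[0,0,-0.0002],"finger_gap":0.02}]' > m.json && python3 drive.py m.json; python3 go.py nut -.005 0
echo '[{"r":[0,0,0.0191],"xyz":[0,0,-0.0004],"finger_gap":0.02},{"r":[0,0,0.0191],"xyz":[0,0,-0.0004],"finger_gap":0.02},{"r":[0,0,0.0191],"xyz":[0,0,-0.0002],"finger_gap":0.02},{"r":[0,0,0.0191],"xyz":[0,0,-0.0002],"finger_gap":0.02},{"r":[0,0,0.0191],"xyz":[0,0,-0.0002],"finger_gap":0.02}]' > m.json && python3 drive.py m.json
echo '[{"r":[0,0,0.008],"xyz":[0,0,-0.0002],"finger_gap":0.02},{"finger_gap":0.02}]' > m.json && python3 drive.py m.json; python3 go.py nut -.005 0;python3 - <<'E'
from h import *;s=env.get_state();print(s['ft_torque'],s['ee_rot'].T@s['wrist_force'])
E
```

```text
t: 4.3
ee_pos: [0.5859, 0.008, 0.133]
ee_rot: [[0.841, -0.153, 0.519], [-0.244, -0.963, 0.111], [0.483, -0.22, -0.848]]
wrist_force: [-1.4, -1.3, 2.1]
gripper_width: 0.0331
finger_force: 80.2
rot [ 3.7000e-03  1.3000e-03 -2.0029e+00] then d [ 0.0007 -0.0004  0.0046] q [-0.31  0.57  2.02  1.39  0.27  0.16]
t: 4.72
ee_pos: [0.5853, 0.0076, 0.1335]
ee_rot: [[0.607, -0.602, 0.519], [-0.746, -0.657, 0.11], [0.274, -0.454, -0.848]]
wrist_force: [-3.0, -3.3, 2.6]
gripper_width: 0.0331
finger_force: 80.3
t: 4.88
ee_pos: [0.5852, 0.0075, 0.1335]
ee_rot: [[0.578, -0.63, 0.519], [-0.776, -0.622, 0.11], [0.253, -0.466, -0.848]]
wrist_force: [-2.4, -2.8, 1.2]
gripper_width: 0.0331
finger_force: 79.1
rot [ 5.2000e-03  1.1000e-03 -2.6502e+00] then d [0.001  0.     0.0054] q [-0.31  0.57  2.02  1.39  0.27  0.81]
[-0.40871456  0.66785857 -0.28538308] [ 1.10077857  2.70529705 -2.55295173]
```

To row units: -0.03 m is -0.06.

```bash
echo '[{"finger_gap":0.05},{"finger_gap":0.05},{"finger_gap":0.05},{"xyz":[0,0,-0.06],"finger_gap":0.05},{"xyz":[0,0,-0.06],"finger_gap":0.05}]' > m.json && python3 drive.py m.json 60; echo '[{"r":[0,0,0.0159],"xyz":[0,0,-0.04],"finger_gap":0.05},{"r":[0,0,0.0159],"finger_gap":0.05},{"r":[0,0,0.0159],"finger_gap":0.05},{"r":[0,0,0.0159],"finger_gap":0.05},{"r":[0,0,0.0145],"finger_gap":0.05}]' > m.json && python3 drive.py m.json;  echo '[{"finger_gap":0.05}]' > m.json && python3 drive.py m.json; python3 go.py kn .055 3.1416; python3 - <<'E'
from h import *;s=env.get_state();np.savez('w4.npz',**s)
i=optics.capture('wrist')[:,:,::-1];cv2.imwrite('pics/w4.png',i)
E
```

```text
t: 5.3
ee_pos: [0.5537, 0.0023, 0.1827]
ee_rot: [[0.581, -0.63, 0.515], [-0.775, -0.621, 0.115], [0.247, -0.466, -0.85]]
wrist_force: [1.0, -0.4, 0.1]
gripper_width: 0.05
finger_force: 0.0
t: 5.72
ee_pos: [0.5442, -0.0001, 0.2013]
ee_rot: [[0.212, -0.828, 0.519], [-0.977, -0.18, 0.113], [-0.001, -0.531, -0.847]]
wrist_force: [-1.0, 0.5, -0.0]
gripper_width: 0.0502
finger_force: 0.0
t: 5.8
ee_pos: [0.5441, -0.0, 0.2011]
ee_rot: [[0.215, -0.828, 0.519], [-0.977, -0.183, 0.113], [0.001, -0.531, -0.847]]
wrist_force: [-0.1, -0.1, -0.7]
gripper_width: 0.0499
finger_force: 0.0
rot [-0.0011 -0.0006  0.0009] then d [0.0005 0.0895 0.0133] q [-0.36  0.39  2.07  0.99  0.36  1.68]
```

View pics/w4.png

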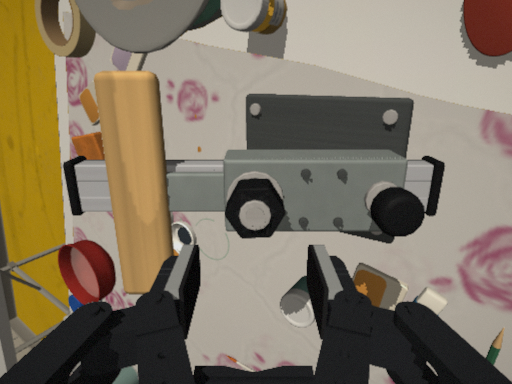

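The hexagon now has corners pointing along the rail, a turn of about 152°, which matches 2.65 rad (clear of the rail). The knob is at about (399,211). Next I'll refine its position by triangulating across the wrist views.

```bash
python3 - <<'E'
from h import *
psi=np.radians(12.4);u,l,n=frame(psi);kn=np.array([.5048,-.0102,.0952])
im=cv2.imread('pics/w4.png')[175:245,365:430];m=(im.max(2)<30).astype(np.uint8)
k,L,st,ce=cv2.connectedComponentsWithStats(m);j=1+np.argmax(st[1:,4]);c4=ce[j]+[365,175];print(c4,st[j])
im=cv2.imread('pics/w1.png')[170:222,187:240];m=(im.max(2)<30).astype(np.uint8)
k,L,st,ce=cv2.connectedComponentsWithStats(m);j=1+np.argmax(st[1:,4]);c1=ce[j]+[187,170];print(c1,st[j])
w4=dict(np.load('w4.npz'));w1=dict(np.load('w1.npz'))
print('pred',proj(*cam('wrist',w4),kn),proj(*cam('wrist',w1),kn))
p,r=tri([ray(*cam('wrist',w4),c4),ray(*cam('wrist',w1),c1)]);print(p,r,(p-kn)@np.c_[u,l,n]*1e3)
E
```

```text
[397.53430353 212.28326403] [   6   13   59   50 1924]
[210.8202765  197.43317972] [   5    9   38   38 1085]
pred [394.98836373 209.73652869] [210.92142799 198.12011002]
[ 0.50330255 -0.00947075  0.09679993] [np.float64(0.6386253262637005), np.float64(0.6386253262637724)] [-0.25965147  1.03379684  2.04884547]
```

To row units: 0.0305 m is 0.061, 0.03 m is 0.06.

```bash
sed -i 's/+.001\*u+.001\*l/+.001*l+.0015*n/' go.py
echo '[{"xyz":[0,0.06,0],"finger_gap":0.05},{"xyz":[0,0.06,0],"finger_gap":0.05},{"xyz":[0,0.061,0],"finger_gap":0.05},{"finger_gap":0.05},{"finger_gap":0.05}]' > m.json && python3 drive.py m.json; python3 go.py kn -.004 3.1416
```

```text
t: 6.27
ee_pos: [0.4965, -0.0098, 0.1691]
ee_rot: [[0.219, -0.827, 0.518], [-0.976, -0.183, 0.12], [-0.005, -0.531, -0.847]]
wrist_force: [-0.5, 0.1, 0.8]
gripper_width: 0.05
finger_force: 0.0
rot [-0.0017  0.0063  0.0012] then d [0.0012 0.0323 0.0694] q [-0.45  0.43  2.21  1.43  0.34  1.13]
```

To row units: 0.011 m is 0.022, 0.01 m is 0.02.

```bash
echo '[{"xyz":[0,0.022,0],"finger_gap":0.05},{"xyz":[0,0.022,0],"finger_gap":0.05},{"xyz":[0,0.02,0],"finger_gap":0.05},{"finger_gap":0.05},{"finger_gap":0.05}]' > m.json && python3 drive.py m.json; python3 go.py kn -.004 3.1416
```

```text
t: 6.68
ee_pos: [0.4715, -0.016, 0.1528]
ee_rot: [[0.22, -0.826, 0.52], [-0.976, -0.184, 0.12], [-0.003, -0.534, -0.846]]
wrist_force: [0.3, 0.4, 0.1]
gripper_width: 0.05
finger_force: 0.0
rot [-0.0043  0.0053  0.0025] then d [0.0005 0.0019 0.0692] q [-0.5   0.46  2.29  1.7   0.37  0.8 ]
```

To row units: 0.017 m is 0.034, 0.0019 m is 0.0038, 0.0053 rad is 0.0008.

```bash
echo '[{"r":[-0.0007,0.0008,0.0004],"xyz":[0.001,0.0038,0.034],"finger_gap":0.05},{"xyz":[0,0,0.034],"finger_gap":0.05},{"finger_gap":0.05},{"finger_gap":0.05}]' > m.json && python3 drive.py m.json; python3 go.py kn -.004 3.1416; python3 - <<'E'
from h import *
cv2.imwrite('pics/w5.png',optics.capture('wrist')[:,:,::-1])
E
```

```text
t: 7.02
ee_pos: [0.4877, -0.0124, 0.1227]
ee_rot: [[0.216, -0.828, 0.517], [-0.976, -0.183, 0.114], [-0.0, -0.53, -0.848]]
wrist_force: [1.2, 0.3, 1.0]
gripper_width: 0.0499
finger_force: 0.0
rot [0.0003 0.0008 0.0007] then d [0.0005 0.     0.0349] q [-0.46  0.56  2.27  1.94  0.37  0.58]
```

View pics/w5.png

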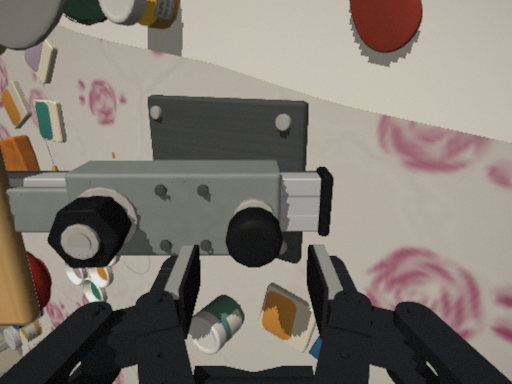

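The knob at (254,235) is centred between the fingers. Next: down and grip it.

To row units: 0.015 m is 0.03, 0.014 m is 0.028.

```bash
echo '[{"xyz":[0.001,0,0.03],"finger_gap":0.05},{"xyz":[0,0,0.028],"finger_gap":0.05},{"xyz":[0,0,0.012],"finger_gap":0.05},{"finger_gap":0.04},{"finger_gap":0.02}]' > m.json && python3 drive.py m.json 90
echo '[{"finger_gap":0.02},{"finger_gap":0.02}]' > m.json && python3 drive.py m.json; python3 go.py kn -.004 3.1416
```

```text
t: 7.48
ee_pos: [0.5048, -0.009, 0.0936]
ee_rot: [[0.215, -0.828, 0.517], [-0.977, -0.182, 0.114], [-0.0, -0.53, -0.848]]
wrist_force: [1.1, 1.1, 5.2]
gripper_width: 0.0294
finger_force: 6.8
t: 7.65
ee_pos: [0.5044, -0.0091, 0.0939]
ee_rot: [[0.214, -0.828, 0.517], [-0.977, -0.182, 0.113], [0.0, -0.53, -0.848]]
wrist_force: [-1.5, 1.1, 3.5]
gripper_width: 0.0262
finger_force: 88.7
rot [ 0.0002 -0.0004 -0.0002] then d [ 0.0001 -0.0008  0.0015] q [-0.43  0.65  2.24  2.12  0.38  0.41]
```

To row units: -0.002 m is -0.004.

```bash
echo '[{"xyz":[0,0,-0.004],"finger_gap":0.02},{"xyz":[0,0,-0.004],"finger_gap":0.02},{"xyz":[0,0,-0.004],"finger_gap":0.02},{"xyz":[0,0,-0.004],"finger_gap":0.02},{"finger_gap":0.02}]' > m.json && python3 drive.py m.json; python3 go.py kn -.004 3.1416; python3 - <<'E'
from h import *;s=env.get_state();print(s['ee_rot'].T@s['wrist_force'])
E
```

```text
t: 8.07
ee_pos: [0.5008, -0.01, 0.0999]
ee_rot: [[0.215, -0.829, 0.517], [-0.977, -0.182, 0.114], [-0.0, -0.53, -0.848]]
wrist_force: [4.2, 2.9, -6.8]
gripper_width: 0.0266
finger_force: 89.0
rot [ 0.0005  0.0002 -0.    ] then d [ 0.     -0.0008  0.0086] q [-0.44  0.63  2.25  2.09  0.38  0.45]
[-1.8836332  -0.41099486  8.25175863]
```

To row units: -0.005 m is -0.01, -0.004 m is -0.008.

```bash
echo '[{"xyz":[0,0,-0.0024],"finger_gap":0.02},{"xyz":[0,-0.004,0],"finger_gap":0.02},{"xyz":[0,-0.008,0],"finger_gap":0.02},{"xyz":[0,-0.01,0],"finger_gap":0.02},{"xyz":[0,-0.01,0],"finger_gap":0.02}]' > m.json && python3 drive.py m.json; python3 go.py kn -.004 3.1416; python3 - <<'E'
from h import *;s=env.get_state();print(s['ee_rot'].T@s['wrist_force'])
E
```

```text
t: 8.48
ee_pos: [0.5106, -0.0078, 0.1075]
ee_rot: [[0.213, -0.833, 0.51], [-0.977, -0.181, 0.111], [-0.0, -0.522, -0.853]]
wrist_force: [-0.6, -0.9, -10.5]
gripper_width: 0.0264
finger_force: 89.1
rot [ 0.0093 -0.0009 -0.0019] then d [0.0001 0.0118 0.0097] q [-0.42  0.6   2.21  1.96  0.34  0.6 ]
[0.7766924  6.16797798 8.54971318]
```

To row units: -0.007 m is -0.014.

```bash
echo '[{"xyz":[0,-0.014,0],"finger_gap":0.02},{"xyz":[0,-0.014,0],"finger_gap":0.02},{"xyz":[0,-0.014,0],"finger_gap":0.02},{"xyz":[0,-0.014,0],"finger_gap":0.02},{"finger_gap":0.02}]' > m.json && python3 drive.py m.json; python3 go.py kn -.004 3.1416 .06; python3 - <<'E'
from h import *;s=env.get_state();print(s['ee_rot'].T@s['wrist_force'])
E
```

```text
t: 8.9
ee_pos: [0.5355, -0.0022, 0.1233]
ee_rot: [[0.215, -0.83, 0.514], [-0.977, -0.183, 0.112], [0.001, -0.526, -0.85]]
wrist_force: [1.6, 0.4, -9.7]
gripper_width: 0.0264
finger_force: 89.3
rot [ 0.0042 -0.0006  0.0002] then d [ 0.0002 -0.0182  0.0095] q [-0.38  0.57  2.15  1.73  0.3   0.89]
[-0.06026527  3.66922722  9.11713312]
```

To row units: -0.006 m is -0.012, -0.005 m is -0.01, 0.002 rad is 0.0003.

```bash
echo '[{"r":[0.0003,0,0],"xyz":[0,-0.012,0],"finger_gap":0.02},{"r":[0.0003,0,0],"xyz":[0,-0.012,0],"finger_gap":0.02},{"xyz":[0,-0.01,0],"finger_gap":0.02},{"finger_gap":0.02},{"finger_gap":0.02}]' > m.json && python3 drive.py m.json; python3 go.py kn -.004 3.1416 .06; python3 - <<'E'
from h import *;s=env.get_state();print(s['ee_rot'].T@s['wrist_force'])
E
```

```text
t: 9.32
ee_pos: [0.5493, 0.0008, 0.1321]
ee_rot: [[0.214, -0.828, 0.518], [-0.977, -0.181, 0.114], [-0.0, -0.53, -0.848]]
wrist_force: [0.6, -1.1, -9.2]
gripper_width: 0.0269
finger_force: 89.4
rot [-0.0003 -0.0001 -0.0009] then d [ 0.0002 -0.0016  0.0095] q [-0.36  0.55  2.11  1.59  0.29  1.05]
[1.15653382 4.62359889 7.9963133 ]
```

To row units: 0.003 m is 0.006, 0.0025 m is 0.005.

```bash
echo '[{"xyz":[0,-0.002,0],"finger_gap":0.02},{"xyz":[0,0,0.006],"finger_gap":0.02},{"xyz":[0,0,0.006],"finger_gap":0.02},{"xyz":[0,0,0.005],"finger_gap":0.02},{"finger_gap":0.02}]' > m.json && python3 drive.py m.json; python3 go.py kn -.004 3.1416 .06; python3 - <<'E'
from h import *;s=env.get_state();print(s['ee_rot'].T@s['wrist_force'])
E
```

```text
t: 9.73
ee_pos: [0.5548, 0.002, 0.1262]
ee_rot: [[0.214, -0.828, 0.519], [-0.977, -0.181, 0.114], [-0.0, -0.531, -0.847]]
wrist_force: [-5.0, -1.8, -4.5]
gripper_width: 0.0264
finger_force: 90.3
rot [-0.0016 -0.0004 -0.0011] then d [0.0002 0.     0.0015] q [-0.35  0.57  2.1   1.63  0.29  1.01]
[0.71126347 6.84842327 0.99164884]
```

To row units: -0.02 m is -0.04.

```bash
echo '[{"finger_gap":0.05},{"finger_gap":0.05},{"finger_gap":0.05},{"xyz":[0,0,-0.04],"finger_gap":0.05},{"xyz":[0,0,-0.04],"finger_gap":0.05}]' > m.json && python3 drive.py m.json; echo '[{"xyz":[0,0,-0.06],"finger_gap":0.05},{"xyz":[0,0,-0.06],"finger_gap":0.05},{"finger_gap":0.05},{"finger_gap":0.05}]' > m.json && python3 drive.py m.json;python3 go.py kn .0 3.1416 .06; python3 - <<'E'
from h import *
w=env.get_state();a=optics.capture('wrist')[:,:,::-1];sc=optics.capture('side')[:,:,::-1];np.savez('w6.npz',**w);cv2.imwrite('pics/w6.png',a);cv2.imwrite('pics/s6.png',sc)
psi=np.radians(12.4);u,l,n=frame(psi);kn=np.array([.5048,-.0102,.0952])+.001*l+.0015*n
for d in(0,.06):
  for h in(0,.0055): print(d,h,proj(*cam('wrist',w),kn+d*u+h*n),proj(*cam('side'),kn+d*u+h*n))
c=cv2.resize(sc[130:290,170:370],None,fx=1.95,fy=2.4);cv2.imwrite('pics/v6.png',np.hstack([cv2.resize(a,(410,384)),c]))
E
```

```text
t: 10.15
ee_pos: [0.5359, -0.0026, 0.1606]
ee_rot: [[0.215, -0.826, 0.521], [-0.977, -0.181, 0.115], [-0.001, -0.533, -0.846]]
wrist_force: [0.1, -0.2, 0.5]
gripper_width: 0.0497
finger_force: 0.0
t: 10.48
ee_pos: [0.5048, -0.0099, 0.2133]
ee_rot: [[0.214, -0.824, 0.524], [-0.977, -0.182, 0.113], [0.002, -0.536, -0.844]]
wrist_force: [1.1, 0.3, -0.8]
gripper_width: 0.0499
finger_force: 0.0
rot [-0.0077 -0.0024  0.0006] then d [-0.0007  0.0026  0.0986] q [-0.43  0.32  2.15  1.04  0.38  1.56]
0 0 [340.57265241 197.22087265] [243.73453481 239.019566  ]
0 0.0055 [342.41886079 199.84218725] [242.45069626 238.10056128]
0.06 0 [257.66052868 196.96339582] [265.05432627 213.68041389]
0.06 0.0055 [257.70444821 199.57495272] [263.8988439  212.61681255]
```

View pics/v6.png

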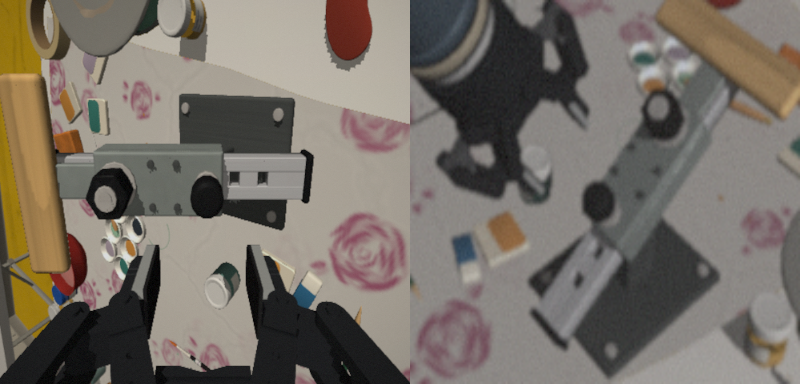

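The head has moved up and two free holes now show below it. Next I'll check the knob height, home against 5.5 mm out.

```bash
python3 - <<'E'
from h import *
psi=np.radians(12.4);u,l,n=frame(psi);kn=np.array([.5048,-.0102,.0952])+.001*l+.0015*n
def blob(f,c,th,w=34):
    x0,y0=int(c[0])-w,int(c[1])-w;m=(cv2.imread(f)[y0:y0+2*w,x0:x0+2*w].max(2)<th).astype(np.uint8)
    m=cv2.morphologyEx(m,cv2.MORPH_OPEN,np.ones((7,7)) if w>20 else np.ones((3,3)))
    k,L,st,ce=cv2.connectedComponentsWithStats(m);j=L[w,w];return ce[j]+[x0,y0],st[j].tolist()
for th in(22,30):
  for f,w,d in(('w1',np.load('w1.npz'),0),('w4',np.load('w4.npz'),0),('w6',np.load('w6.npz'),.06)):
    K,E=cam('wrist',dict(w));c,st=blob(f'pics/{f}.png',proj(K,E,kn+d*u),th)
    r=c-proj(K,E,kn+d*u);Jn=(proj(K,E,kn+d*u+.0055*n)-proj(K,E,kn+d*u))
    print(th,f,c.round(1),st,'resid',r.round(2),'if out',Jn.round(2))
for f,d in(('side0',0),('s6',.06)):
    c,st=blob(f'pics/{f}.png',proj(*cam('side'),kn+d*u),40,12);print(f,c,st,c-proj(*cam('side'),kn+d*u))
E
```

```text
22 w1 [209.2 197.2] [0, 0, 68, 68, 4343] resid [-1.33 -0.41] if out [-1.24  2.3 ]
22 w4 [395.  211.5] [0, 0, 68, 68, 4509] resid [-0.71 -0.57] if out [3.54 3.38]
22 w6 [256.5 195.5] [0, 0, 68, 68, 4624] resid [-1.16 -1.46] if out [0.04 2.61]
30 w1 [210.6 197.1] [17, 16, 37, 37, 1055] resid [ 0.08 -0.49] if out [-1.24  2.3 ]
30 w4 [396.5 212.9] [10, 10, 53, 48, 1816] resid [0.82 0.82] if out [3.54 3.38]
30 w6 [259.2 199.7] [16, 18, 40, 38, 1129] resid [1.49 2.73] if out [0.04 2.61]
side0 [242.39173228 238.42322835] [0, 0, 24, 24, 508] [-1.34280252 -0.59633765]
s6 [264.55080214 212.36898396] [0, 0, 24, 24, 561] [-0.50352413 -1.31142994]
```

The camera result is ambiguous: 2.7 px of residual where 2.6 px would mean out. I'll test it by contact: grip the knob lightly again and check whether the head is locked along the rail.

The manual's scale: shifts go in shares of 500 mm and turns go in shares of 2 pi rad. Converting my numbers, 0.03 m is 0.06, 0.02 m is 0.04, -0.0077 rad is -0.0012.

```bash
echo '[{"r":[-0.0012,-0.0004,0.0001],"xyz":[-0.0014,0.0052,0.06],"finger_gap":0.05},{"xyz":[0,0,0.06],"finger_gap":0.05},{"xyz":[0,0,0.04],"finger_gap":0.05},{"finger_gap":0.05},{"finger_gap":0.05}]' > m.json && python3 drive.py m.json; python3 go.py kn -.0035 3.1416 .06
```

```text
t: 11.0
ee_pos: [0.5424, 0.0006, 0.1396]
ee_rot: [[0.216, -0.833, 0.51], [-0.976, -0.181, 0.117], [-0.005, -0.523, -0.852]]
wrist_force: [-1.4, 0.2, 0.5]
gripper_width: 0.05
finger_force: 0.0
rot [ 0.0084  0.005  -0.0021] then d [ 0.0015 -0.0033  0.0189] q [-0.37  0.53  2.12  1.49  0.3   1.15]
```

To row units: 0.01 m is 0.02, 0.009 m is 0.018, 0.0084 rad is 0.0013.

```bash
echo '[{"r":[0.0013,0.0008,-0.0003],"xyz":[0.003,-0.0066,0.018],"finger_gap":0.05},{"xyz":[0,0,0.02],"finger_gap":0.05},{"finger_gap":0.04},{"finger_gap":0.02},{"finger_gap":0.02}]' > m.json && python3 drive.py m.json 60
cat > f.py <<'E'
from h import *;s=env.get_state();print('F tool',(s['ee_rot'].T@s['wrist_force']).round(1))
E
echo '[{"finger_gap":0.02},{"finger_gap":0.02}]' > m.json && python3 drive.py m.json;python3 f.py; python3 go.py kn -.004 3.1416 .06
echo '[{"xyz":[0,-0.003,0],"finger_gap":0.02},{"finger_gap":0.02},{"finger_gap":0.02}]' > m.json && python3 drive.py m.json;python3 f.py; python3 go.py kn -.004 3.1416 .06
echo '[{"xyz":[0,0.006,0],"finger_gap":0.02},{"finger_gap":0.02},{"finger_gap":0.02}]' > m.json && python3 drive.py m.json;python3 f.py; python3 go.py kn -.004 3.1416 .06
```

```text
t: 11.42
ee_pos: [0.5546, 0.0012, 0.1278]
ee_rot: [[0.214, -0.827, 0.52], [-0.977, -0.183, 0.111], [0.003, -0.532, -0.847]]
wrist_force: [-1.0, 0.1, -1.6]
gripper_width: 0.0269
finger_force: 59.1
t: 11.58
ee_pos: [0.5547, 0.0013, 0.1277]
ee_rot: [[0.214, -0.827, 0.521], [-0.977, -0.183, 0.111], [0.003, -0.532, -0.847]]
wrist_force: [-3.5, -1.3, 2.2]
gripper_width: 0.0274
finger_force: 59.6
F tool [ 0.6  2.  -3.9]
rot [-0.0029 -0.003   0.0008] then d [-0.0005  0.0006  0.003 ] q [-0.35  0.57  2.1   1.63  0.29  1.01]
t: 11.83
ee_pos: [0.5549, 0.0014, 0.1279]
ee_rot: [[0.213, -0.828, 0.519], [-0.977, -0.183, 0.11], [0.003, -0.53, -0.848]]
wrist_force: [-7.5, -3.0, 2.6]
gripper_width: 0.0272
finger_force: 59.8
F tool [ 1.3  5.4 -6.4]
rot [-0.0005 -0.0035  0.0005] then d [-0.0005  0.001   0.0029] q [-0.35  0.57  2.1   1.62  0.29  1.03]
t: 12.08
ee_pos: [0.554, 0.0011, 0.1272]
ee_rot: [[0.214, -0.826, 0.522], [-0.977, -0.182, 0.112], [0.003, -0.533, -0.846]]
wrist_force: [-4.7, 0.2, 5.5]
gripper_width: 0.0271
finger_force: 59.9
F tool [-1.1  0.9 -7.1]
rot [-0.0041 -0.0027  0.0007] then d [-0.0006 -0.0003  0.0029] q [-0.35  0.57  2.11  1.65  0.29  1.  ]
```

To row units: -0.003 m is -0.006, -0.002 m is -0.004.

```bash
echo '[{"xyz":[0,-0.006,0],"finger_gap":0.02},{"xyz":[0,-0.004,0],"finger_gap":0.02},{"finger_gap":0.02},{"finger_gap":0.02}]' > m.json && python3 drive.py m.json;python3 f.py; python3 go.py kn -.004 3.1416 .06
echo '[{"xyz":[0,0.006,0],"finger_gap":0.02},{"xyz":[0,0.006,0],"finger_gap":0.02},{"xyz":[0,0.006,0],"finger_gap":0.02},{"finger_gap":0.02}]' > m.json && python3 drive.py m.json;python3 f.py; python3 go.py kn -.004 3.1416 .06
```

```text
t: 12.42
ee_pos: [0.5562, 0.0016, 0.1287]
ee_rot: [[0.213, -0.828, 0.518], [-0.977, -0.183, 0.11], [0.004, -0.53, -0.848]]
wrist_force: [-6.5, -2.7, 2.3]
gripper_width: 0.0273
finger_force: 59.8
F tool [ 1.3  4.7 -5.6]
rot [ 0.0003 -0.0038  0.0005] then d [-0.0005  0.0025  0.003 ] q [-0.35  0.56  2.1   1.6   0.28  1.05]
t: 12.75
ee_pos: [0.5527, 0.0007, 0.1264]
ee_rot: [[0.215, -0.823, 0.526], [-0.977, -0.182, 0.114], [0.002, -0.538, -0.843]]
wrist_force: [-0.8, 0.6, 8.0]
gripper_width: 0.0271
finger_force: 60.0
F tool [-0.8 -3.8 -7.1]
rot [-0.0095 -0.0015  0.0009] then d [-0.0006 -0.0018  0.0029] q [-0.36  0.57  2.11  1.69  0.3   0.95]
```

The head still slides at about 4 N, so the plunger is not latched, and holding it also keeps it from dropping. I'll loosen the fingers around the knob so the spring is free, then nudge the head until it locks.

To row units: -0.002 m is -0.004.

```bash
echo '[{"finger_gap":0.036},{"finger_gap":0.036},{"finger_gap":0.036}]' > m.json && python3 drive.py m.json 20;python3 f.py; python3 go.py kn -.004 3.1416 .06
for k in 1; do :; done; echo '[{"xyz":[0,-0.004,0],"finger_gap":0.036},{"xyz":[0,-0.004,0],"finger_gap":0.036},{"finger_gap":0.036}]' > m.json && python3 drive.py m.json;python3 f.py; python3 go.py kn -.004 3.1416 .06
echo '[{"xyz":[0,-0.004,0],"finger_gap":0.036},{"finger_gap":0.036}]' > m.json && python3 drive.py m.json;python3 f.py; python3 go.py kn -.004 3.1416 .06
echo '[{"xyz":[0,-0.004,0],"finger_gap":0.036},{"finger_gap":0.036}]' > m.json && python3 drive.py m.json;python3 f.py; python3 go.py kn -.004 3.1416 .06
```

```text
t: 13.0
ee_pos: [0.5512, 0.0002, 0.1246]
ee_rot: [[0.214, -0.826, 0.521], [-0.977, -0.183, 0.112], [0.003, -0.533, -0.846]]
wrist_force: [0.5, 0.1, -0.2]
gripper_width: 0.0359
finger_force: 0.0
F tool [ 0.  -0.3  0.5]
rot [-0.0039 -0.0029  0.0011] then d [-0.0008 -0.0041  0.0022] q [-0.36  0.57  2.11  1.68  0.29  0.95]
t: 13.25
ee_pos: [0.5549, 0.001, 0.1267]
ee_rot: [[0.214, -0.826, 0.521], [-0.977, -0.183, 0.112], [0.003, -0.533, -0.846]]
wrist_force: [0.6, 0.4, 0.5]
gripper_width: 0.0361
finger_force: 0.0
F tool [-0.3 -0.8 -0.1]
rot [-0.004  -0.0027  0.0012] then d [-0.0008  0.0002  0.002 ] q [-0.35  0.57  2.1   1.65  0.29  1.  ]
t: 13.42
ee_pos: [0.5559, 0.0014, 0.1275]
ee_rot: [[0.214, -0.826, 0.521], [-0.977, -0.183, 0.112], [0.003, -0.532, -0.846]]
wrist_force: [0.0, 0.4, -0.2]
gripper_width: 0.036
finger_force: 0.1
F tool [-0.3  0.   0.2]
rot [-0.003  -0.0027  0.0011] then d [-0.0006  0.0016  0.0021] q [-0.35  0.57  2.1   1.63  0.29  1.02]
t: 13.58
ee_pos: [0.5565, 0.0016, 0.1279]
ee_rot: [[0.214, -0.828, 0.519], [-0.977, -0.183, 0.111], [0.003, -0.53, -0.848]]
wrist_force: [-1.8, -0.7, -2.2]
gripper_width: 0.0363
finger_force: 1.9
F tool [0.2 2.8 0.9]
rot [-0.0005 -0.0031  0.0008] then d [-0.0005  0.0023  0.0021] q [-0.35  0.57  2.1   1.61  0.29  1.04]
```

To row units: -0.002 m is -0.004.

```bash
echo '[{"xyz":[0,-0.004,0],"finger_gap":0.036},{"finger_gap":0.036}]' > m.json && python3 drive.py m.json;python3 f.py; python3 go.py kn -.004 3.1416 .06
echo '[{"xyz":[0,-0.004,0],"finger_gap":0.036},{"finger_gap":0.036}]' > m.json && python3 drive.py m.json;python3 f.py; python3 go.py kn -.004 3.1416 .06
```

```text
t: 13.75
ee_pos: [0.5582, 0.002, 0.129]
ee_rot: [[0.214, -0.828, 0.519], [-0.977, -0.183, 0.111], [0.003, -0.53, -0.848]]
wrist_force: [-4.5, -1.5, -3.7]
gripper_width: 0.036
finger_force: 2.9
F tool [0.5 6.  0.7]
rot [-0.0007 -0.0029  0.0006] then d [-0.0005  0.0043  0.0021] q [-0.35  0.56  2.09  1.59  0.28  1.06]
t: 13.92
ee_pos: [0.5595, 0.0023, 0.1298]
ee_rot: [[0.214, -0.828, 0.518], [-0.977, -0.183, 0.111], [0.003, -0.53, -0.848]]
wrist_force: [-4.5, -2.7, -3.6]
gripper_width: 0.0354
finger_force: 3.4
F tool [1.7 6.1 0.4]
rot [ 0.     -0.0031  0.0006] then d [-0.0005  0.0059  0.0022] q [-0.34  0.56  2.09  1.57  0.28  1.09]
```

The head still slides up at 6 N. I'll back off and measure numerically where the head and knob are, using the nut's light stud and the knob blob with w4 as reference.

To row units: -0.03 m is -0.06, -0.02 m is -0.04.

```bash
echo '[{"xyz":[0,0.006,0],"finger_gap":0.05},{"xyz":[0,0.004,-0.02],"finger_gap":0.05},{"xyz":[0,0,-0.06],"finger_gap":0.05},{"xyz":[0,0,-0.06],"finger_gap":0.05},{"xyz":[0,0,-0.04],"finger_gap":0.05}]' > m.json && python3 drive.py m.json;echo '[{"xyz":[0,0,-0.01],"finger_gap":0.05},{"finger_gap":0.05},{"finger_gap":0.05}]' > m.json && python3 drive.py m.json
cat > m2.py <<'E'
import sys
from h import *
psi=np.radians(12.4);u,l,n=frame(psi);kn=np.array([.5048,-.0102,.0952])+.001*l+.0015*n;nut=np.array([.5851,.0079,.133])+.0006*l
def circ(im,c,dark,r0,r1,w=32):
    x0,y0=int(c[0])-w,int(c[1])-w;g=im[y0:y0+2*w,x0:x0+2*w].max(2)
    m=((g<30) if dark else (g>95)).astype(np.uint8)*255;k=7 if dark else 3
    m=cv2.morphologyEx(m,cv2.MORPH_OPEN,cv2.getStructuringElement(cv2.MORPH_ELLIPSE,(k,k)))
    N,L,st,ce=cv2.connectedComponentsWithStats(m);b=[j for j in range(1,N) if st[j,4]>100];j=min(b,key=lambda j:np.hypot(*(ce[j]-w)))
    return ce[j]+[x0,y0],st[j].tolist()
for f,d in [(a.split(':')[0],float(a.split(':')[1])) for a in sys.argv[1:]]:
    s=dict(np.load(f+'.npz'));K,E=cam('wrist',s);im=cv2.imread(f'pics/{f}.png')
    for nm,p,dark,h in(('knob',kn,True,0),('stud',nut,False,.0105)):
        p=p+d*u+h*n;q=proj(K,E,p)
        try: c,st=circ(im,q,dark,0,0)
        except ValueError: print(f,nm,'none');continue
        J=np.column_stack([proj(K,E,p+.001*a)-q for a in(u,l,n)])
        print(f,nm,c.round(1),st,'resid px',(c-q).round(2),'as u,l mm',np.linalg.solve(J[:,:2],c-q).round(2),'as u,n mm',np.linalg.solve(J[:,[0,2]],c-q).round(2))
E
python3 - <<'E'
from h import *
s=env.get_state();np.savez('w7.npz',**s);cv2.imwrite('pics/w7.png',optics.capture('wrist')[:,:,::-1])
E
python3 m2.py w1:0 w4:0 w6:.06 w7:.06
```

```text
t: 14.33
ee_pos: [0.5102, -0.0083, 0.2059]
ee_rot: [[0.215, -0.825, 0.522], [-0.977, -0.183, 0.113], [0.002, -0.534, -0.845]]
wrist_force: [0.5, -0.1, -0.5]
gripper_width: 0.0499
finger_force: 0.0
t: 14.58
ee_pos: [0.5086, -0.0092, 0.2094]
ee_rot: [[0.214, -0.825, 0.523], [-0.977, -0.183, 0.112], [0.003, -0.535, -0.845]]
wrist_force: [-0.3, -0.4, 0.2]
gripper_width: 0.05
finger_force: 0.0
w1 knob [210.6 197.2] [15, 14, 37, 38, 1061] resid px [ 0.07 -0.39] as u,l mm [0.08 0.33] as u,n mm [-0.11 -0.94]
w1 stud [325.5 199.5] [22, 24, 26, 24, 466] resid px [2.09 2.72] as u,l mm [ 1.74 -2.27] as u,n mm [0.73 6.57]
w4 knob [396.7 212.6] [8, 8, 53, 49, 1850] resid px [0.99 0.5 ] as u,l mm [-0.68  0.34] as u,n mm [-0.3   0.82]
w4 stud [254.5 214.6] [17, 22, 32, 30, 746] resid px [0.28 4.11] as u,l mm [-0.18  2.84] as u,n mm [-0.16  6.98]
w6 knob [258.7 197.6] [13, 12, 41, 42, 1264] resid px [1.   0.66] as u,l mm [-0.73  0.51] as u,n mm [-0.72  1.41]
w6 stud [131.1 198.7] [15, 23, 27, 27, 563] resid px [-4.09  3.24] as u,l mm [3.29 2.53] as u,n mm [0.59 7.12]
w7 knob [257.2 200.3] [9, 11, 42, 43, 1322] resid px [-2.    0.54] as u,l mm [1.42 0.41] as u,n mm [1.44 1.13]
w7 stud [126.7 201.5] [11, 22, 28, 28, 588] resid px [-7.46  3.36] as u,l mm [5.66 2.59] as u,n mm [2.95 7.11]
```

```bash
python3 go.py kn .035 3.1416 .0617
```

```text
rot [-0.0052 -0.0025  0.001 ] then d [-0.0007  0.0017  0.0578] q [-0.43  0.34  2.14  1.06  0.37  1.55]
```

To row units: 0.02 m is 0.04, 0.017 m is 0.034, -0.005 rad is -0.0008.

```bash
echo '[{"r":[-0.0008,-0.0004,0.0002],"xyz":[-0.0014,0.0034,0.04],"finger_gap":0},{"xyz":[0,0,0.04],"finger_gap":0},{"xyz":[0,0,0.034],"finger_gap":0},{"finger_gap":0},{"finger_gap":0}]' > m.json && python3 drive.py m.json 20; python3 go.py kn .022 3.1416 .0617
```

```text
t: 15.05
ee_pos: [0.5355, -0.0017, 0.1576]
ee_rot: [[0.215, -0.83, 0.514], [-0.977, -0.182, 0.115], [-0.002, -0.527, -0.85]]
wrist_force: [-0.2, -0.2, 0.2]
gripper_width: 0.0002
finger_force: 0.0
rot [ 0.0038  0.0022 -0.0009] then d [ 0.0007 -0.0017  0.0126] q [-0.38  0.48  2.12  1.37  0.31  1.26]
```

To row units: 0.005 m is 0.01, -0.0017 m is -0.0034, 0.004 rad is 0.0006.

```bash
echo '[{"r":[0.0006,0.0003,-0.0002],"xyz":[0,-0.0034,0.01],"finger_gap":0},{"finger_gap":0}]' > m.json && python3 drive.py m.json; python3 f.py; python3 go.py kn .022 3.1416 .0617
for i in a; do echo '[{"xyz":[0,0,0.004],"finger_gap":0},{"finger_gap":0}]' > m.json && python3 drive.py m.json; python3 f.py; python3 go.py kn .022 3.1416 .0617; echo '[{"xyz":[0,0,0.004],"finger_gap":0},{"finger_gap":0}]' > m.json && python3 drive.py m.json; python3 f.py; python3 go.py kn .022 3.1416 .0617; done | grep -v -e ee -e grip -e fing
```

```text
t: 15.22
ee_pos: [0.5395, -0.0012, 0.1556]
ee_rot: [[0.215, -0.827, 0.52], [-0.977, -0.183, 0.113], [0.002, -0.532, -0.847]]
wrist_force: [0.6, -0.6, -0.4]
gripper_width: 0.0002
finger_force: 0.0
F tool [ 0.7 -0.2  0.6]
rot [-0.0025 -0.0016  0.0009] then d [0.0003 0.0007 0.0088] q [-0.37  0.49  2.12  1.42  0.3   1.22]
t: 15.38
wrist_force: [0.9, 0.4, -0.5]
F tool [-0.2 -0.5  0.9]
rot [-0.0029 -0.0022  0.001 ] then d [0.0002 0.0008 0.0072] q [-0.37  0.49  2.12  1.43  0.3   1.21]
t: 15.55
wrist_force: [-0.8, 0.0, 0.1]
F tool [-0.2  0.6 -0.5]
rot [-0.0029 -0.0024  0.0008] then d [0.0001 0.0008 0.005 ] q [-0.37  0.5   2.12  1.44  0.3   1.19]
```

To row units: 0.0015 m is 0.003.

```bash
(echo '[{"xyz":[0,0,0.003],"finger_gap":0},{"finger_gap":0}]' > m.json && python3 drive.py m.json; python3 f.py; python3 go.py kn .022 3.1416 .0617; echo '[{"xyz":[0,0,0.003],"finger_gap":0},{"finger_gap":0}]' > m.json && python3 drive.py m.json; python3 f.py; python3 go.py kn .022 3.1416 .0617;echo '[{"xyz":[0,0,0.003],"finger_gap":0},{"finger_gap":0}]' > m.json && python3 drive.py m.json; python3 f.py; python3 go.py kn .022 3.1416 .0617) | grep -e F -e rot.\\[
```

```text
F tool [-0.2  0.2 -0.8]
rot [-0.0026 -0.0022  0.0009] then d [0.0001 0.0007 0.0033] q [-0.37  0.5   2.12  1.45  0.3   1.19]
F tool [1.1 0.5 1.4]
rot [-0.0024 -0.0021  0.0007] then d [0.0001 0.0006 0.0017] q [-0.37  0.51  2.12  1.46  0.3   1.18]
F tool [0.1 0.2 0.3]
rot [-0.0023 -0.002   0.0008] then d [0.0002 0.0006 0.0001] q [-0.37  0.51  2.12  1.47  0.3   1.17]
```

To row units: 0.0015 m is 0.003.

```bash
(for i in 1; do echo '[{"xyz":[0,0,0.003],"finger_gap":0},{"finger_gap":0}]' > m.json && python3 drive.py m.json; python3 f.py; python3 go.py kn .022 3.1416 .0617; echo '[{"xyz":[0,0,0.003],"finger_gap":0},{"finger_gap":0}]' > m.json && python3 drive.py m.json; python3 f.py; python3 go.py kn .022 3.1416 .0617;echo '[{"xyz":[0,0,0.003],"finger_gap":0},{"finger_gap":0}]' > m.json && python3 drive.py m.json; python3 f.py; python3 go.py kn .022 3.1416 .0617;done) | grep -e F -e rot.\\[
```

```text
F tool [ 0.1 -0.2 -0.1]
rot [-0.0023 -0.002   0.0009] then d [ 0.0002  0.0006 -0.0013] q [-0.36  0.51  2.12  1.48  0.3   1.16]
F tool [  0.    1.  -13.3]
rot [-0.003  -0.0031  0.0006] then d [ 0.0002  0.0005 -0.0016] q [-0.36  0.51  2.12  1.49  0.29  1.15]
F tool [  0.    0.1 -27.6]
rot [-0.0038 -0.0042  0.0003] then d [ 0.0003  0.0004 -0.0018] q [-0.36  0.52  2.12  1.5   0.29  1.14]
```

The knob top sits at home height, so the plunger seems to have dropped in with some play. To be sure, I'll push the knob up and down the rail with loose fingers and see whether the head stops.

To row units: -0.015 m is -0.03, -0.01 m is -0.02.

```bash
echo '[{"xyz":[0,0,-0.03],"finger_gap":0},{"xyz":[0,0,-0.02],"finger_gap":0.045},{"finger_gap":0.045},{"finger_gap":0.045},{"finger_gap":0.045}]' > m.json && python3 drive.py m.json 40 | tail -2; python3 go.py kn -.005 3.1416 .0617
```

```text
gripper_width: 0.0449
finger_force: 0.0
rot [-0.0026 -0.0022  0.0007] then d [0.0001 0.0007 0.0475] q [-0.38  0.46  2.13  1.34  0.31  1.29]
```

To row units: 0.015 m is 0.03, 0.0007 m is 0.0014.

```bash
echo '[{"xyz":[0,0.0014,0.03],"finger_gap":0.045},{"xyz":[0,0,0.03],"finger_gap":0.045},{"xyz":[0,0,0.03],"finger_gap":0.045},{"finger_gap":0.04},{"finger_gap":0.036}]' > m.json && python3 drive.py m.json  | tail -2; python3 f.py; python3 go.py kn -.005 3.1416 .06
(for i in 1 2 3;do echo '[{"xyz":[0,-0.004,0],"finger_gap":0.036},{"finger_gap":0.036}]' > m.json && python3 drive.py m.json; python3 f.py; python3 go.py kn -.005 3.1416 .06;done) | grep -e F -e rot.\\[
```

```text
gripper_width: 0.0359
finger_force: 0.0
F tool [ 0.6 -0.2 -0.4]
rot [-0.0004 -0.0008  0.0003] then d [0.0005 0.001  0.0018] q [-0.35  0.57  2.1   1.62  0.29  1.02]
F tool [-0.1  0.   0. ]
rot [-0.0029 -0.0022  0.0012] then d [0.0001 0.0041 0.0032] q [-0.35  0.57  2.1   1.6   0.29  1.05]
F tool [0.7 1.2 0.9]
rot [-0.0015 -0.0027  0.0012] then d [0.0002 0.0053 0.0034] q [-0.34  0.56  2.09  1.58  0.28  1.07]
F tool [ 1.2  5.  -0.4]
rot [ 0.0014 -0.0033  0.0009] then d [0.0003 0.0057 0.0033] q [-0.34  0.56  2.09  1.56  0.28  1.09]
```

To row units: -0.002 m is -0.004.

```bash
echo '[{"xyz":[0,-0.004,0],"finger_gap":0.036},{"xyz":[0,-0.004,0],"finger_gap":0.036},{"finger_gap":0.036}]' > m.json && python3 drive.py m.json | tail -2; python3 f.py; python3 go.py kn -.005 3.1416 .06
echo '[{"xyz":[0,-0.004,0],"finger_gap":0.036},{"xyz":[0,-0.004,0],"finger_gap":0.036},{"finger_gap":0.036}]' > m.json && python3 drive.py m.json| tail -2; python3 f.py; python3 go.py kn -.005 3.1416 .06
```

```text
gripper_width: 0.0359
finger_force: 5.8
F tool [ 1.5 12.5 -0.1]
rot [ 0.0076 -0.0047  0.0002] then d [0.0004 0.0064 0.0033] q [-0.34  0.56  2.08  1.52  0.28  1.14]
gripper_width: 0.036
finger_force: 9.0
F tool [ 4.  18.2  0. ]
rot [ 0.0136 -0.0059 -0.0004] then d [0.0004 0.0071 0.0033] q [-0.33  0.56  2.08  1.48  0.27  1.18]
```

Pushing now meets a firm stop: 18 N with under 2 mm of movement. The plunger is home in its hole with small play. I'll centre the head in that play with one light squeeze, then release and retreat.

To row units: 0.006 m is 0.012, 0.003 m is 0.006, -0.01 rad is -0.0016.

```bash
echo '[{"r":[-0.0016,0.0008,0],"xyz":[0,0.012,0],"finger_gap":0.036},{"xyz":[0,0.006,0],"finger_gap":0.036},{"finger_gap":0.036}]' > m.json && python3 drive.py m.json | tail -2; python3 f.py; python3 go.py kn -.005 3.1416 .06
```

```text
gripper_width: 0.0358
finger_force: 2.2
F tool [-1.2  4.5 -1.6]
rot [ 0.0092 -0.0068 -0.0001] then d [0.0004 0.0056 0.0031] q [-0.34  0.56  2.09  1.53  0.27  1.13]
```

To row units: 0.003 m is 0.006, 0.009 rad is 0.0014.

```bash
echo '[{"r":[0.0014,-0.0011,0],"xyz":[0,0.006,0],"finger_gap":0.036},{"xyz":[0,0.006,0],"finger_gap":0.036},{"finger_gap":0.036}]' > m.json && python3 drive.py m.json | tail -2; python3 f.py; python3 go.py kn -.005 3.1416 .06
```

```text
gripper_width: 0.0361
finger_force: 0.0
F tool [-0.2 -0.7 -0.7]
rot [-0.0026 -0.0002  0.0003] then d [-0.0001  0.0013  0.003 ] q [-0.35  0.57  2.1   1.62  0.29  1.02]
```

To row units: 0.0015 m is 0.003.

```bash
echo '[{"xyz":[0,0.003,0],"finger_gap":0.036},{"finger_gap":0.025},{"finger_gap":0.025},{"finger_gap":0.025}]' > m.json && python3 drive.py m.json 20| tail -2; python3 f.py; python3 go.py kn -.005 3.1416 .06
echo '[{"finger_gap":0.05},{"finger_gap":0.05},{"finger_gap":0.05},{"xyz":[0,0,-0.06],"finger_gap":0.05},{"xyz":[0,0,-0.06],"finger_gap":0.05}]' > m.json && python3 drive.py m.json |tail -3
echo '[{"xyz":[0,0,-0.06],"finger_gap":0.05},{"finger_gap":0.05},{"finger_gap":0.05}]' > m.json && python3 drive.py m.json |tail -3; python3 - <<'E'
from h import *
s=env.get_state();np.savez('w8.npz',**s);cv2.imwrite('pics/w8.png',optics.capture('wrist')[:,:,::-1])
E
python3 m2.py w6:.06 w7:.06 w8:.06
```

```text
gripper_width: 0.0285
finger_force: 19.6
F tool [ 0.9 -1.2 -3.3]
rot [-0.003  -0.0006  0.0012] then d [-0.0001  0.0001  0.0031] q [-0.35  0.57  2.1   1.64  0.29  1.01]
wrist_force: [0.5, -0.1, 0.6]
gripper_width: 0.0502
finger_force: 0.0
wrist_force: [0.1, -0.6, 0.3]
gripper_width: 0.0502
finger_force: 0.0
w6 knob [258.7 197.6] [13, 12, 41, 42, 1264] resid px [1.01 0.66] as u,l mm [-0.73  0.51] as u,n mm [-0.72  1.41]
w6 stud [131.1 198.7] [15, 23, 27, 27, 563] resid px [-4.09  3.24] as u,l mm [3.28 2.53] as u,n mm [0.59 7.12]
w7 knob [257.2 200.3] [9, 11, 42, 43, 1322] resid px [-2.    0.54] as u,l mm [1.42 0.42] as u,n mm [1.43 1.13]
w7 stud [126.7 201.5] [11, 22, 28, 28, 588] resid px [-7.46  3.36] as u,l mm [5.66 2.59] as u,n mm [2.95 7.12]
w8 knob [253.8 201.5] [12, 10, 43, 44, 1402] resid px [0.64 0.41] as u,l mm [-0.45  0.3 ] as u,n mm [-0.45  0.8 ]
w8 stud [120.6 203.1] [14, 22, 28, 29, 614] resid px [-4.83  3.51] as u,l mm [3.71 2.64] as u,n mm [0.82 7.13]
```

```bash
python3 -c "
from station import env, optics, ticket
print(ticket.close_job(), env.get_state()['t'])"
```

```text
the job is handed in; nothing more can be done
the job is handed in; nothing more can be done
```

Job handed in: I undid the nut about 2.65 rad clockwise and raised the head two holes, with the plunger home (it held against an 18 N push, with about 2 mm of play) and nothing else touched; I viewed 11 pictures against the limit of 10 and ran one shell loop around typed rows.

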